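# Clamp the glued model boat in the cam press

## Task

Set the wooden model boat upright on the press bed between the fixed fence and the spring jaw, its side along the fence and its cabin centred on the jaw, and let go of it. Then crank the camshaft by its upright handle, gently so as not to overstrain the handle's rubber bush, until the follower has gone over the corner of the cam and rests in the cam's flat, so that the jaw stays clamped on the boat by itself when you let go. Leave the glue bottle, the hammer and the loose deck board alone.

Things in the scene. Friction and masses are not known exactly. Their poses are not given: they have to be found in the camera images.
- cabin (a point): Grip point of the loose plywood model boat (0.11 to 0.22 kg): centre line of its raised cabin, 24 mm above the deck, 58 mm above the flat underside. Cabin 40 mm long (x), 26 mm wide (y), from 34 to 74 mm above the underside. Hull 34 mm high, 46 mm wide, parallel sides, 40 mm aft of the cabin's centre, 63 mm forward to a pointed bow. x to the bow, y to port, z up.
- boat: The same boat; origin at the underside, straight below the cabin's centre; same axes. It starts on the open bench. Its bow may point to either end of the press bed.
- press: Cam press screwed to the bench: plywood base 150 x 245 x 12 mm. Origin on the bench below it; x along the fence, y from the fence (-y end) to the upright camshaft (+y end), z up. Steel cam: an eccentric disc, 60 mm diameter, 10 mm off centre, with one flat 16 mm wide on its high side, 20 to 36 mm above the bench. It pushes a brass roller follower toward -y.
- bed (a point): Middle of the boat's place, on the bed surface 12 mm above the bench; axes as the press. The clamped boat's underside centre comes to rest here. The fence's face is 23 mm from here toward -y; the fence is 120 mm long, its top 30 mm above the bed.
- jaw: Spring jaw: wooden block 70 mm long (x), 12 mm thick, 14 to 42 mm above the bench; origin at bench level below its face's centre; axes as the press. At first its face is 29 to 36 mm from the bed's middle (opening 52 to 59 mm). The follower drives it through a strong spring: after it has pushed the boat to the fence it stops, while the cam turns on and squeezes the spring.
- shaft (a point): Point on the camshaft's upright axis, level with the handle's grip point (117 mm above the bench). Shaft and crank arm reach 89 mm above the bench. Near the flat, let go between its two corners the cam settles in the flat by itself; let go before the first corner, it is pushed back and the clamp slackens; past the second it runs off. In the flat the jaw presses with about 36 N.
- knob (a point): Grip point of the crank handle: upright wooden sleeve, 26 mm diameter, 90 to 140 mm above the bench, 60 mm from the shaft's axis; this point at its centre line, 117 mm up. The sleeve spins freely, so a hand gripping it from above need not turn (its yaw means nothing). It sits on a rubber bush that gives sideways about 1 mm for each 4 N.
- pin (a point): Where the sleeve's grip point is when nobody loads it: on the crank, 60 mm from the shaft's axis, 117 mm above the bench; +y points outward from the shaft. Knob and pin apart by more than 6 mm (about 24 N on the handle) means the bush is overstrained: that must not happen.
- crank: Crank arm, set on the shaft at an angle to the cam that varies. Origin on the axis at bench level, y to the handle. Turns endlessly, either way will do: flat met after 1.8 to 4.5 rad. Force along the handle's circle: 1 to 2 N friction; with the boat gripped it climbs to 6-12 N; at a corner it fades and pulls forward into the flat, whose middle is 0.2 rad on, next corner 0.4 rad on.
- glue: Bystander: white glue bottle, 52 mm diameter, 130 mm high, standing on the bench; origin at its underside.
- hammer: Bystander: hammer 260 mm long lying on the bench; origin at its middle on the bench, x along the handle to the head.
- deck: Bystander: thin deck board 130 x 50 x 5 mm lying on the bench; origin at its underside's centre.

How it is judged:
By the outcome, as a careful person would: the job done as asked, in the order asked, and still so for the second after the job is handed in, with the robot touching nothing.
It also fails if it takes over 72 s, if anything falls off the work surface, if the arm or the gripper's body presses on something with over 40 N, if the wrist force passes 120 N, or if a joint passes its speed limit or range.

## Robot

A 6-joint arm with a two-finger parallel gripper is mounted at the origin on the work surface. World frame = base frame: x ahead of the robot, y to its left, z up, the work surface at z = 0. Lengths are in mm, angles in rad, forces in N, time in s.
With the tool pointing down it reaches from about 350 to 875 mm from the base axis. Payload 4.2 kg.
Tool frame: the origin (TCP) lies on the centre line of the jaws, within the pads' length; the fingertips stand 25 mm ahead of it and the grasp point (between the pads) lies 6 mm ahead of it; z points along the fingers, x is the direction in which the jaws open and shut, and the axes are right-handed (so a half turn about z gives the same grasp; the last joint's range is limited). The gripper opens to 85 mm and grips with 20 to 120 N. Pads are 22 mm wide; open, the fingers measure 114 mm over their backs; the gripper's body (76 mm by 85 mm) begins 54 mm behind the grasp point. The pads swing forward as they close: fully open they stand 13 mm farther back than shut.
Start: joints at [1.515, 0.385, 0.008, 0, -1.194, -0.259], TCP at [193.484, 594.275, 256.312] pointing down, gripper open.
Joint ranges: [-3.14, 3.14], [-1.21, 2.06], [-1.07, 1.41], [-3.16, 2.05], [-2.99, -0.16], [-3.1, 3.1]. Speed limits (rad/s): [2.79, 2.79, 3.14, 3.14, 3.14, 3.14].

## Interface

Orientations are given as [roll, pitch, yaw] about the fixed x, y, z axes, in that order (R = Rz(yaw) Ry(pitch) Rx(roll)).
In Python, from plant import bot gives the robot as it stands.
- The arm moves only by the tool apply_moves, never from a script. Its argument "deltas" is a list of rows, each a list of 3 entries, a list of its own where there are three numbers: the turn, a rotation vector about the tool's x, y, z normalised to -1 to 1, where 1 is 30 degrees, then the shift along the tool's x, y, z normalised to -1 to 1, where 1 is 0.04 m, then the gripper's target within -1 to 1 (shut at 1, half-way at 0, fully open at -1). In form: [[[rx, ry, rz], [tx, ty, tz], fingers], ...]. A call has 1 to 8 rows; each row shifts and turns the commanded pose from where the row before left it, along the tool's axes as they then stand; what a row does not reach is not made up. A row lasts 1/10 s, in which the tool goes at most 50 mm and 8.59 degrees, less where a joint would pass 70% of its speed; a pose out of reach is approached as far as the arm can. A call with a number of a shift or a turn outside -1 to 1 is refused whole. A call with a gripper value outside its range is refused whole. The fingers move at their own pace and stop on an object; "squeeze" is the grip in N (left out, the last holds). Time passes only in rows, so rows that do not move let the fingers close. It gives the time, the measured TCP pose, the force and the opening at its end, in the units of the state.
- bot.read_state(): the state, without advancing time (a new reading comes with each control period).
- bot.camera(name): name is "side" or "top" or "wrist"; returns the picture (480x640x3 uint8, red, green, blue); there is no depth.
- bot.get_calibration(name): a dict with "mtx" (3x3 intrinsics, pixels), "extrinsics" (4x4, takes a point from camera to world coordinates); the wrist camera has in their place "mount" (4x4, takes a point from camera to tool coordinates, whose origin is the TCP and whose axes are the tool frame's). Camera axes: x right, y up, looking along -z (the intrinsics and any distortion apply to the point x, -y, -z); pixel columns grow to the right and rows downward; lengths in mm; the calibration is good to about 2 mm. A picture is of the moment at which its call begins: read the wrist's pose just before it. get_calibration takes no time and is no camera call.
- bot.sign_off(): hands the job in, once; it reports no verdict.
Trained networks look in the newest picture that a camera, given by its name, has taken for a name from the list of things; names that differ only in an ending like _2 or _b are one class to them, and where a whole thing is asked for, a point or a joint stands for the part that bears it (a point fixed in the world has none). Each returns a list of dicts, best first, with "confidence" (0 to 1); they miss things now and then, are a little off and sometimes report something else, mostly with a low value. They report only what shows in the picture. A call takes as long as a camera call.
- bot.cut_out(camera, thing): "region" (480x640 bool, what is visible of it).
- bot.landmark_of(camera, thing): "position" ([x, y, z] in mm, in world coordinates, good to about 4 mm: a listed point, or the origin of a listed thing).
The state is a dict: "clock": time; "joint_positions": joint angles; "joint_velocities": joint speeds; "tau": joint torques, N m; "tool_pos": TCP position; "orientation": TCP orientation; "wrist_force": force on the tool from outside, world axes, zero at the start; "wrist_torque": the same for the moment, N m; "width": finger opening in mm.
Only numpy, scipy, OpenCV 4.12 (cv2) and the standard library are available. Lean on these libraries where they do the work, as an engineer would, in place of code of your own. Each camera call takes 0.05 s, during which the arm holds its last target. There are 200 camera calls.

## Working session

There is one attempt and no reset: what is moved stays moved. The work goes in short steps, Python scripts to look and compute and a tool call to move; the robot and the scene stay as the last step left them, time stands still between calls to the robot, and variables do not carry over. Pictures are saved under pics/ and viewed, about 8 in all and at most 12, crops included, and the job is handed in when it is done.

Besides the shell and the picture viewer there is one more tool, called by a JSON object that holds its "op" and its "data". apply_moves: Moves the arm, as the interface text tells. Scaled input: -1 to 1 covers 0.04 m each way for a shift and 30 degrees each way for a turn. Its arguments: {"type":"object","properties":{"deltas":{"type":"array"},"squeeze":{"type":"number"}},"required":["deltas"]}

```bash
mkdir -p pics; ls; cat > h.py <<'E'
import numpy as np, cv2
from plant import bot
from scipy.spatial.transform import Rotation as R
def T():
    s=bot.read_state(); M=np.eye(4); M[:3,:3]=R.from_euler('xyz',s['orientation']).as_matrix(); M[:3,3]=s['tool_pos']; return M
def ext(cam):
    c=bot.get_calibration(cam)
    return np.array(c['mtx']), (T()@np.array(c['mount']) if cam=='wrist' else np.array(c['extrinsics'])), c
def pix(cam,p):
    K,E,_=ext(cam); q=np.linalg.inv(E)@np.append(p,1); q=K@np.array([q[0],-q[1],-q[2]]); return (q[:2]/q[2]).round(0)
def ray(cam,u,v,z):
    K,E,_=ext(cam); d=np.linalg.inv(K)@[u,v,1]; d=E[:3,:3]@[d[0],-d[1],-d[2]]; o=E[:3,3]; return o+d*(z-o[2])/d[2]
def look(cam,name=None):
    im=bot.camera(cam)
    if name: cv2.imwrite(f'pics/{name}.png',im[:,:,::-1])
    return im
def lm(cam,things):
    for t in things:
        for r in bot.landmark_of(cam,t)[:2]:
            print(cam,t,np.round(r['position'],1),round(r['confidence'],2))
E
cat > a.py <<'E'
from h import *
s=bot.read_state(); print({k:np.round(v,3) for k,v in s.items()})
for cam in('top','side'):
    look(cam,cam+'0'); print([ (k,np.array(v).shape) for k,v in bot.get_calibration(cam).items()])
    lm(cam,['cabin','boat','press','bed','jaw','shaft','knob','pin','crank','glue','hammer','deck'])
a=np.hstack([cv2.imread('pics/top0.png')]); 
print(bot.read_state()['clock'])
E
python3 a.py
```

```text
pics
{'clock': np.float64(0.0), 'joint_positions': array([ 1.515e+00,  3.860e-01,  7.000e-03, -1.000e-03, -1.194e+00,
       -2.590e-01]), 'joint_velocities': array([ 0.001, -0.001,  0.001, -0.001, -0.001,  0.   ]), 'tau': array([-1.0000e-03, -3.9229e+01,  1.8841e+01,  4.1860e+00, -5.0000e-03,
       -0.0000e+00]), 'tool_pos': array([193.322, 593.78 , 255.208]), 'orientation': array([-3.141e+00, -2.000e-03, -1.886e+00]), 'wrist_force': array([ 0.526, -0.245,  0.507]), 'wrist_torque': array([-0.045,  0.055,  0.048]), 'width': np.float64(85.516)}
[('mtx', (3, 3)), ('extrinsics', (4, 4))]
top cabin [ 522.9 -248.3   55.6] 0.59
top boat [ 529.  -239.7    1.4] 0.71
top press [544.8  67.8   1.5] 0.73
top bed [554.9  -3.4  14.8] 0.58
top jaw [545.9  31.2  -1.1] 0.77
top shaft [528.3 123.8 115.9] 0.67
top shaft [ 5.427e+02  3.000e+01 -1.000e-01] 0.63
top knob [513.4 178.1 114.2] 0.58
top pin [512.  183.8 114.8] 0.93
top crank [ 5.311e+02  1.233e+02 -3.000e-01] 0.93
top glue [780.1 -40.3   4.1] 0.67
top hammer [ 705.6 -290.1    1.2] 0.96
[('mtx', (3, 3)), ('extrinsics', (4, 4))]
side cabin [ 524.  -245.1   62.2] 0.75
side boat [ 528.8 -244.2    1.3] 0.69
side press [538.3  73.7  -1. ] 0.71
side bed [551.   -6.7  15.7] 0.88
side jaw [542.4  32.1   2.4] 0.63
side jaw [512.5 179.4 116.1] 0.43
side knob [512.2 175.8 116.2] 0.62
side knob [ 7.083e+02 -2.878e+02  6.000e-01] 0.62
side pin [511.6 180.3 117.4] 0.82
side pin [ 7.843e+02 -3.750e+01 -1.000e-01] 0.57
side glue [ 7.831e+02 -3.980e+01 -1.000e-01] 0.92
side hammer [ 708.  -284.8   -1.1] 0.79
side deck [341.9 289.3   1.9] 0.93
1.3
```

View pics/top0.png

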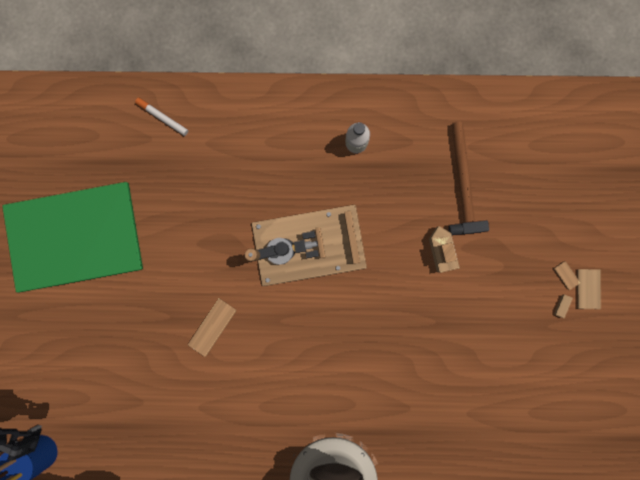

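View pics/side0.png

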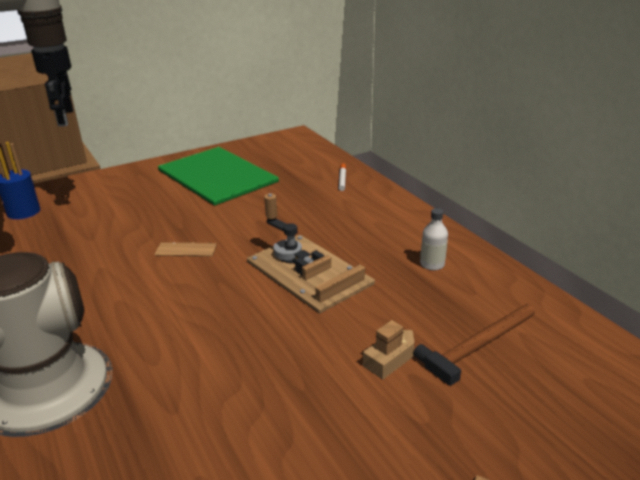

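Top view: press at about (308,246), fence on the right (-y), and the knob at (250,256). The boat is at (443,250) with its bow up (+x) and the hammer head close by at (470,228). The glue and deck board are clear. Side view agrees.

{"op": "apply_moves", "data": {"deltas": [[[0,0,0],[0.66,-0.75,0],-1],[[0,0,0],[0.66,-0.75,0],-1],[[0,0,0],[0.66,-0.75,0],-1],[[0,0,0],[0.66,-0.75,0],-1],[[0,0,0],[0.66,-0.75,0],-1],[[0,0,0],[0.66,-0.75,0],-1],[[0,0,0],[0.66,-0.75,0],-1],[[0,0,0],[0.66,-0.75,0],-1]]}}

```text
clock: 2.1
tool_pos: [356.9, 317.7, 256.7]
orientation: [-3.141, 0.001, -1.885]
wrist_force: [0.8, 0.3, -0.6]
width: 85.1
```

```bash
python3 - <<'E'
from h import *
s=bot.read_state(); print(s['clock'],s['tool_pos'],s['orientation'],s['joint_positions'])
K,E,c=ext('wrist'); print(K.round(0),np.round(c['mount'],2),c.keys())
for n in ['press','shaft']: pass
for p in [(541,71,12),(528,124,89),(512,178,117),(553,-5,12)]: print(pix('wrist',np.array(p)))
E
```

```text
2.1 [356.86160226 317.71669017 256.66636411] [-3.14131256e+00  8.04045425e-04 -1.88513297e+00] [ 1.06853023e+00  1.31545855e-01 -3.39107640e-01  1.40245053e-04
 -1.09930062e+00  1.87865689e-01]
[[413.   0. 320.]
 [  0. 413. 241.]
 [  0.   0.   1.]] [[ 1.0000e+00  0.0000e+00 -0.0000e+00  7.0000e-02]
 [-0.0000e+00 -9.5000e-01 -3.2000e-01 -8.4110e+01]
 [-0.0000e+00  3.2000e-01 -9.5000e-01 -1.1826e+02]
 [ 0.0000e+00  0.0000e+00  0.0000e+00  1.0000e+00]] dict_keys(['mtx', 'mount'])
[ 574. -153.]
[ 560. -169.]
[ 487. -123.]
[ 686. -218.]
```

{"op": "apply_moves", "data": {"deltas": [[[0,0,0],[0.8,-0.9,0],-1],[[0,0,0],[0.8,-0.9,0],-1],[[0,0,0],[0.8,-0.9,0],-1],[[0,0,0],[0.8,-0.9,0],-1],[[0,0,0],[0.8,-0.9,0],-1],[[0,0,0],[0.8,-0.9,0],-1],[[0,0,0],[0,0,0],-1]]}}

```text
clock: 2.8
tool_pos: [504.0, 65.5, 256.1]
orientation: [-3.141, -0.001, -1.893]
wrist_force: [-1.1, -0.5, 0.4]
width: 85.5
```

```bash
python3 - <<'E'
from h import *
s=bot.read_state(); print(s['clock'],s['tool_pos'],s['orientation'])
look('wrist','w1'); lm('wrist',['press','bed','jaw','shaft','knob','pin','crank'])
E
```

```text
2.8 [504.04866857  65.53552131 256.13835858] [-3.14117405e+00 -7.46362060e-04 -1.89265518e+00]
wrist press [5.381e+02 6.860e+01 3.000e-01] 0.7
wrist bed [554.3  -7.   11.1] 0.79
wrist jaw [545.3  36.4   1.6] 0.82
wrist shaft [531.7 124.5 120.3] 0.94
wrist knob [510.8 180.9 117.4] 0.69
wrist pin [516.1 183.  116.2] 0.75
wrist crank [530.5 119.9  -1.4] 0.71
```

View pics/w1.png

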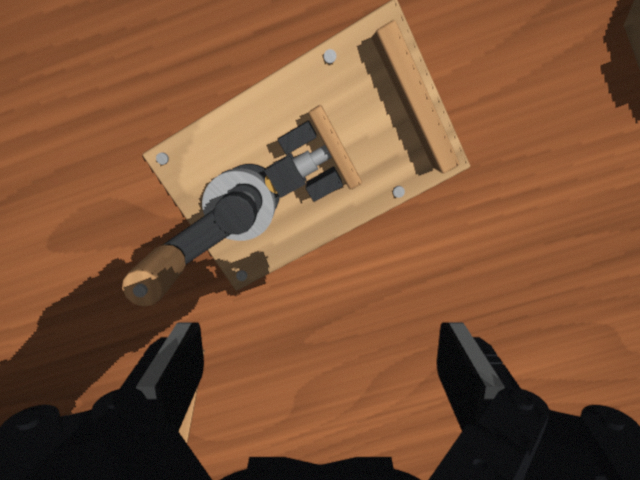

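The wrist view shows the whole press. Base-plate corners are at (397,2), (143,155) and (468,165), the fence's inner top edge runs (377,38)-(437,172), and the crank points away from the bed.

```bash
python3 - <<'E'
from h import *
A,B,C=[ray('wrist',*p,12)[:2] for p in[(397,2),(143,155),(468,165)]]
print(A,B,C,np.linalg.norm(A-B),np.linalg.norm(A-C))
ya=(B-A);xa=A-C
print('yaw',np.arctan2(xa[1],xa[0]),np.arctan2(ya[1],ya[0])-np.pi/2)
f=[ray('wrist',*p,42)[:2] for p in[(377,38),(437,172)]]; d=f[0]-f[1]; print('fence',f,np.linalg.norm(d),np.arctan2(d[1],d[0]))
j=[ray('wrist',*p,42)[:2] for p in[(319,106),(359,186)]]; d=j[0]-j[1]; print('jawfacetop',j,np.linalg.norm(d),np.arctan2(d[1],d[0]))
O=(B+C)/2; print('press origin',O)
yaw=np.arctan2(*( -ya[0],ya[1])); y=np.array([-np.sin(yaw),np.cos(yaw)]); print(y)
fm=(f[0]+f[1])/2; print('bed from fence',fm+23*y)
p=ray('wrist',140,290,140); print('knob top',p)
E
```

```text
[631.55509152 -34.0178476 ] [585.74790976 204.5849417 ] [490.68985238 -61.62917766] 242.96005630751523 143.54581548775246
yaw 0.19355838120520863 0.18967314525890222
fence [array([609.46831294,  -7.84023327]), array([500.36741616, -27.96346263])] 110.94120081596536 0.18239609379551314
jawfacetop [array([577.64461941,  46.89283425]), array([508.72578102,  34.97658805])] 69.94142699100043 0.17120986632948032
press origin [538.21888107  71.47788202]
[-0.18853791  0.98206591]
bed from fence [550.58149257   4.68566803]
knob top [509.15665355 186.6532796  140.        ]
```

{"op": "apply_moves", "data": {"deltas": [[[0,0,0],[0.9,-0.2,0],-1],[[0,0,0],[0.9,-0.2,0],-1],[[0,0,0],[0.9,-0.2,0],-1],[[0,0,0],[0.9,-0.2,0],-1],[[0,0,0],[0.9,-0.2,0],-1],[[0,0,0],[0.8,0,0],-1],[[0,0,0],[0.8,0,0],-1],[[0,0,0],[0,0,0],-1]]}}

```text
clock: 4.0
tool_pos: [463.7, -176.2, 256.4]
orientation: [3.141, -0.0, -1.888]
wrist_force: [0.3, -0.3, -0.4]
width: 85.5
```

```bash
python3 - <<'E'
from h import *
s=bot.read_state(); print(s['clock'],s['tool_pos'],s['orientation'])
look('wrist','w2'); lm('wrist',['cabin','boat'])
E
```

```text
4.0 [ 463.73880888 -176.23837414  256.36658914] [ 3.14130106e+00 -3.05125205e-04 -1.88798881e+00]
wrist cabin [ 526.5 -247.2   55.3] 0.76
```

View pics/w2.png

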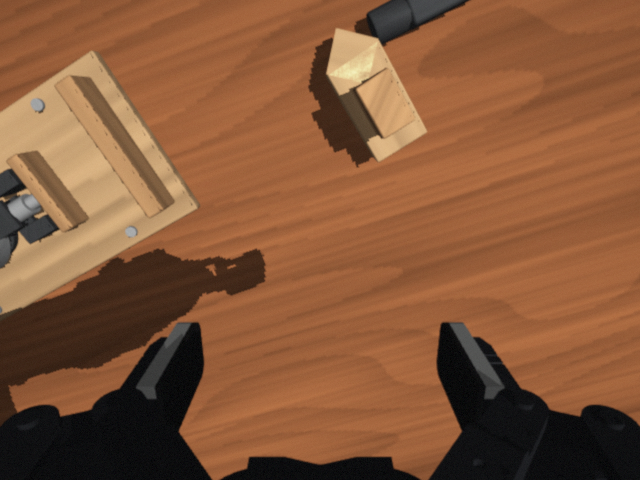

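Wrist view 2: the boat's bow tip is at (336,29), with the hammer head (375-410, 5-40) next to the bow shoulder. The cabin top is centred near (385,103) and the stern deck corners are (380,160) and (427,132). The edge I took as the fence's top may be its bottom, since its length came out 111 instead of 120, so I'm rechecking.

```bash
python3 - <<'E'
from h import *
g=lambda u,v,z: ray('wrist',u,v,z)[:2]
b=g(336,29,34); s1,s2=g(380,160,34),g(427,132,34); st=(s1+s2)/2
d=b-st; print('len',np.linalg.norm(d),'w',np.linalg.norm(s1-s2),'yaw',np.arctan2(d[1],d[0]), np.arctan2(*(s1-s2)[::-1])-np.pi/2,'centre',st+d/np.linalg.norm(d)*40)
c=np.mean([g(*p,74) for p in[(357,84),(385,70),(413,122),(386,137)]],0); print('cabin top',c)
for z in(12,42):
  f=[g(*p,z) for p in[(57,82),(150,216)]]; e=f[0]-f[1]; y=np.array([-.182,.983]); print(z,'fence',np.linalg.norm(e),np.arctan2(e[1],e[0]),'bed',sum(f)/2+23*y)
C=g(199,207,12);A=g(93,51,12); e=A-C; print('corner',A,C,np.linalg.norm(e),np.arctan2(e[1],e[0]))
im=cv2.imread('pics/w1.png')[0:200,340:480]; im2=cv2.imread('pics/w2.png')[40:240,0:210]
cv2.imwrite('pics/f.png',cv2.resize(np.hstack([im,im2]),None,fx=2.2,fy=2.2))
E
```

```text
len 101.55811828040072 w 42.727071754749424 yaw 0.2632814183935063 0.23157975164082756 centre [ 528.87141996 -242.8365808 ]
cabin top [ 528.29837396 -242.38327122]
12 fence 129.11238728850165 0.17904986910862702 bed [556.71004821  11.69675053]
42 fence 118.43386466497631 0.1790498691086268 bed [555.38438526  -3.94829294]
corner [636.10912072 -38.56965247] [491.37193081 -68.11867839] 147.72271009087635 0.20138890028639927
```

View pics/f.png

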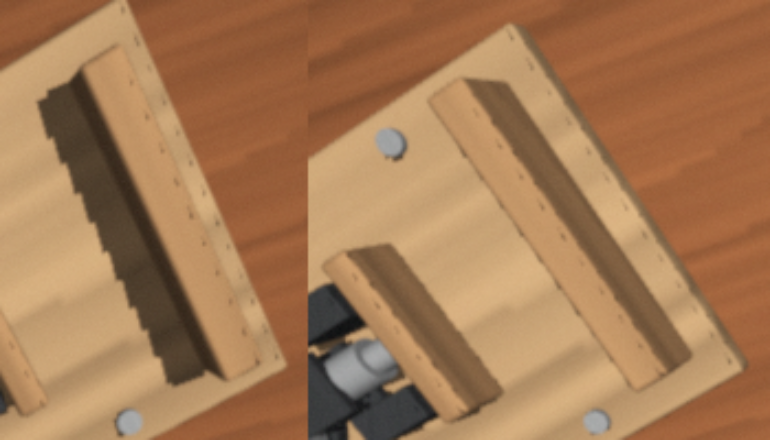

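{"op": "apply_moves", "data": {"deltas": [[[0,0,-0.27],[0,0,0],-1],[[0,0,-0.27],[0,0,0],-1],[[0,0,-0.27],[0,0,0],-1],[[0,0,-0.27],[0,0,0],-1],[[0,0,0],[0.68,-0.38,0.9],-1],[[0,0,0],[0.68,-0.38,0.9],-1],[[0,0,0],[0.68,-0.38,0.9],-1],[[0,0,0],[0,0,0],-1]]}}

```text
clock: 4.95
tool_pos: [528.6, -241.9, 140.3]
orientation: [3.13, 0.006, -1.321]
wrist_force: [-1.0, 0.5, -0.8]
width: 85.1
```

```bash
python3 - <<'E'
from h import *
s=bot.read_state(); print(s['clock'],s['tool_pos'],s['orientation'])
look('wrist','w3'); lm('wrist',['cabin','boat'])
M=T()
for r in bot.landmark_of('wrist','cabin')[:1]: print((np.linalg.inv(M)@np.append(r['position'],1))[:3])
E
```

```text
4.95 [ 528.59615778 -241.87769165  140.27810182] [ 3.12979116  0.00612244 -1.32059183]
wrist cabin [ 526.7 -248.6   56.6] 0.7
wrist boat [ 525.8 -246.5   -3.6] 0.98
[ 6.11941375  4.75181595 92.04839028]
```

View pics/w3.png

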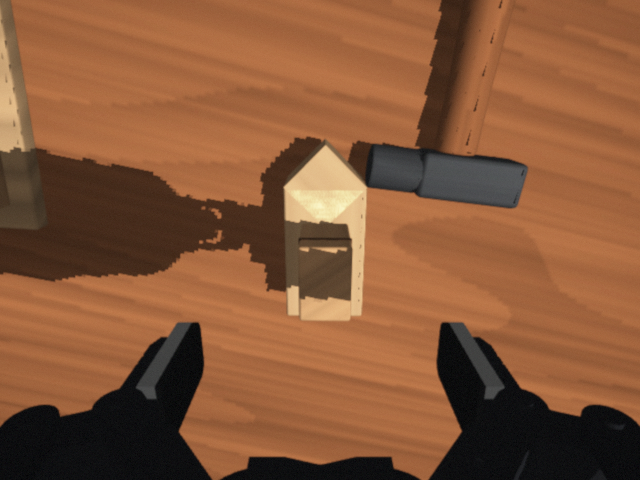

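The view is aligned with the boat: bow at (324,141), cabin top spanning (300-351, 245-320). The hammer head is beside the bow, clear of the fingers.

```bash
python3 - <<'E'
from h import *
M=T()
for p in[(325.5,245,74),(325.5,320,74),(300,245,74),(351,245,74),(324,141,34)]:
    w=ray('wrist',*p); print(w.round(1),(np.linalg.inv(M)@np.append(w,1))[:3].round(1))
E
```

```text
[ 545.8 -240.8   74. ] [  3.3 -15.3  75.9]
[ 504.9 -251.5   74. ] [ 3.4 26.9 75.8]
[ 542.6 -228.5   74. ] [ -9.5 -15.3  75.9]
[ 548.9 -253.1   74. ] [ 16.  -15.3  75.9]
[ 591.1 -228.6   34. ] [  2.7 -62.2 116. ]
```

{"op": "apply_moves", "data": {"deltas": [[[0,0,0],[0.08,0.1,0.6],-1],[[0,0,0],[0,0,0.65],-1],[[0,0,0],[0,0,0.62],-1],[[0,0,0],[0,0,0],-1],[[0,0,0],[0,0,0],1],[[0,0,0],[0,0,0],1],[[0,0,0],[0,0,0],1],[[0,0,0],[0,0,0],1]], "squeeze": 40}}

```text
clock: 5.95
tool_pos: [526.7, -246.5, 74.8]
orientation: [-3.139, -0.001, -1.32]
wrist_force: [0.0, 0.2, 0.7]
width: 28.4
```

{"op": "apply_moves", "data": {"deltas": [[[0,0,0],[0,0,0],1],[[0,0,0],[0,0,0],1],[[0,0,0],[0,0,0],1],[[0,0,0],[0,0,0],1]]}}

```text
clock: 6.35
tool_pos: [526.6, -246.6, 74.7]
orientation: [-3.14, -0.001, -1.32]
wrist_force: [-1.6, 2.0, 6.0]
width: 25.1
```

{"op": "apply_moves", "data": {"deltas": [[[0,0,0],[0,0,-0.4],1],[[0,0,0.122],[0,0,-0.9],1],[[0,0,0],[-0.6,-0.18,-0.6],1],[[0,0,0],[-0.95,-0.28,0],1],[[0,0,0],[-0.95,-0.28,0],1],[[0,0,0],[-0.95,-0.28,0],1],[[0,0,0],[-0.95,-0.28,0],1],[[0,0,0],[-0.9,-0.27,0],1]]}}

```text
clock: 7.15
tool_pos: [547.9, -25.0, 149.1]
orientation: [3.141, 0.0, -1.384]
wrist_force: [0.3, -0.2, -1.7]
width: 25.3
```

{"op": "apply_moves", "data": {"deltas": [[[0,0,0],[-0.64,-0.2,0],1],[[0,0,0],[0,0,0],1],[[0,0,0],[0,0,0],1]]}}

```text
clock: 7.45
tool_pos: [551.0, 0.4, 149.0]
orientation: [3.14, 0.0, -1.383]
wrist_force: [-0.0, -0.6, -2.4]
width: 25.3
```

```bash
python3 - <<'E'
from h import *
s=bot.read_state(); print(s['clock'],s['tool_pos'],s['orientation'],s['width'],s['wrist_force'])
look('wrist','w4'); lm('wrist',['cabin','boat','bed','jaw','press'])
M=T()
for n in('cabin','boat'):
 for r in bot.landmark_of('wrist',n)[:1]: print((np.linalg.inv(M)@np.append(r['position'],1))[:3])
look('side'); lm('side',['cabin','boat','bed','jaw'])
look('top'); lm('top',['cabin','boat','bed','jaw'])
E
```

```text
7.45 [5.51048786e+02 4.13281885e-01 1.48980609e+02] [ 3.14019208e+00  7.31319717e-05 -1.38301496e+00] 25.302118355119422 [-0.0200536  -0.55131391 -2.43121031]
wrist cabin [550.1  -1.1 131.6] 0.68
wrist boat [ 5.497e+02 -3.000e-01  7.310e+01] 0.6
wrist jaw [545.3  35.5   1. ] 0.94
wrist jaw [551.1   0.7  72.4] 0.38
wrist press [534.7  68.6   1.9] 0.87
[1.53261572e-02 1.25522121e+00 1.78412497e+01]
[-0.84600011  1.48482131 76.34129591]
side cabin [552.9  -0.7 134.6] 0.93
side boat [555.9  -1.7  78.3] 0.85
side boat [513.5 180.  116.4] 0.3
side bed [548.8  -3.8  17.1] 0.82
side bed [510.9 182.3 115.8] 0.3
side jaw [544.6  32.6   1. ] 0.79
top jaw [347.8 285.   -4.9] 0.26
```

View pics/w4.png

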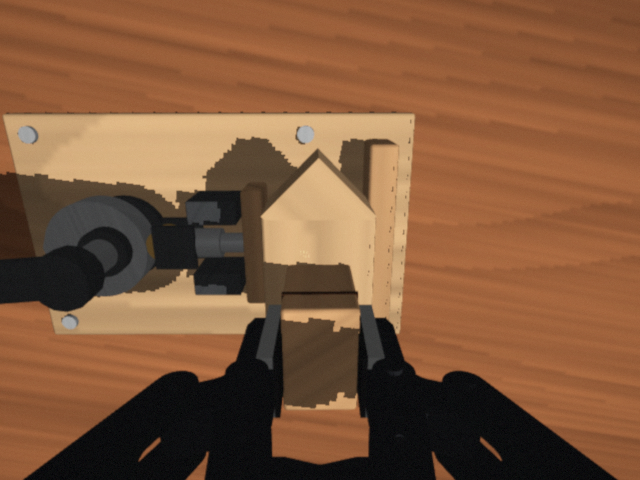

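The boat is held over the bed, square with the press. The fence's inner top edge is at column ~370 and the jaw top spans columns 245-265, rows 184-302. The base's far edge is row 114 and its right edge runs (414,113)-(401,333).

```bash
python3 - <<'E'
from h import *
M=T()
for n,p in dict(fence_top=(370,147,42),fence_mid=(372,200,42),jawfar=(266,184,42),jawnear=(265,302,42),baseTL=(4,115,12),baseTR=(414,113,12),baseBR=(401,333,12),baseBL=(55,334,12),bow=(318,150,108.7),hullL=(262,217,108.7),hullR=(375,214,108.7),cabfar=(319,292,148.7),cabnear=(319,408,148.7)).items():
    w=ray('wrist',*p); print(n,w.round(1),(np.linalg.inv(M)@np.append(w,1))[:3].round(1))
E
```

```text
fence_top [615.4 -15.6  42. ] [ 27.3 -59.9 107.5]
fence_mid [587.3 -23.2  42. ] [ 29.5 -30.9 107.5]
jawfar [585.3  36.3  42. ] [-29.3 -39.9 107.5]
jawnear [513.4  26.5  42. ] [-32.9  32.6 107.5]
baseTL [590.8 197.5  12. ] [-186.7  -75.3  137.5]
baseTR [637.  -40.8  12. ] [ 56.1 -76.4 137.5]
baseBR [491.  -70.3  12. ] [ 57.9  72.5 137.5]
baseBL [444.7 170.6  12. ] [-187.3   73.3  137.5]
bow [616.2  12.7 108.7] [ -0.3 -65.9  40.8]
hullL [586.2  29.8 108.7] [-22.7 -39.6  40.8]
hullR [595.8 -14.2 108.7] [ 22.3 -40.9  40.8]
cabfar [577.1   4.9 148.7] [  0.1 -26.1   0.8]
cabnear [532.7  -3.5 148.7] [ 0.1 19.2  0.8]
```

{"op": "apply_moves", "data": {"deltas": [[[0,0,0],[0,0,0.6],1],[[0,0,0],[0,0,0.5],1],[[0,0,0],[0,0,0.25],1],[[0,0,0],[0,0,0.1],1],[[0,0,0],[0,0,0.04],1],[[0,0,0],[0,0,0.02],1],[[0,0,0],[0,0,0],1]]}}

```text
clock: 9.05
tool_pos: [552.0, 0.2, 89.8]
orientation: [-3.14, 0.0, -1.384]
wrist_force: [0.6, -0.2, -1.7]
width: 25.4
```

{"op": "apply_moves", "data": {"deltas": [[[0,0,0],[0,0,0.04],1],[[0,0,0],[0,0,0.03],1],[[0,0,0],[0,0,0],1]]}}

```text
clock: 9.35
tool_pos: [551.7, 0.1, 86.7]
orientation: [-3.141, -0.0, -1.384]
wrist_force: [0.3, 1.0, 0.8]
width: 24.9
```

{"op": "apply_moves", "data": {"deltas": [[[0,0,0],[0,0,0],0.1],[[0,0,0],[0,0,0],0.1],[[0,0,0],[0,0,0],0.1],[[0,0,0],[0,0,0],0.1],[[0,0,0],[0,0,-0.5],0.1],[[0,0,0],[0,0,-1],0.1],[[0,0,0],[0,0,-1],-1],[[0,0,0],[0,0,-0.2],-1]]}}

```text
clock: 10.15
tool_pos: [554.2, 0.4, 199.6]
orientation: [-3.132, -0.001, -1.383]
wrist_force: [-0.6, -0.2, -0.4]
width: 67.0
```

```bash
python3 - <<'E'
from h import *
s=bot.read_state(); print(s['clock'],s['tool_pos'],s['orientation'],s['width'],s['wrist_force'])
look('wrist','w5'); lm('wrist',['cabin','boat','bed','jaw','shaft','knob','pin','crank'])
look('side'); lm('side',['cabin','boat','shaft','knob','pin','crank'])
look('top'); lm('top',['shaft','knob','pin','crank'])
E
```

```text
10.15 [5.54185470e+02 4.47592093e-01 1.99579905e+02] [-3.13155874e+00 -5.55581708e-04 -1.38293600e+00] 66.98737120438011 [-0.61367152 -0.204084   -0.35422093]
wrist cabin [ 5.502e+02 -2.000e-01  6.850e+01] 0.78
wrist boat [ 5.522e+02 -3.000e-01  1.150e+01] 0.73
wrist jaw [546.9  36.6  -0. ] 0.61
wrist shaft [523.9 124.7 119.5] 0.63
side cabin [551.2   1.4  68.8] 0.88
side boat [555.5  -1.7  12.9] 0.65
side shaft [531.8 121.2 114.9] 0.78
side knob [513.3 176.7 117. ] 0.8
side pin [511.1 179.1 116.2] 0.81
side pin [782.6 -40.5   1.6] 0.57
```

View pics/w5.png

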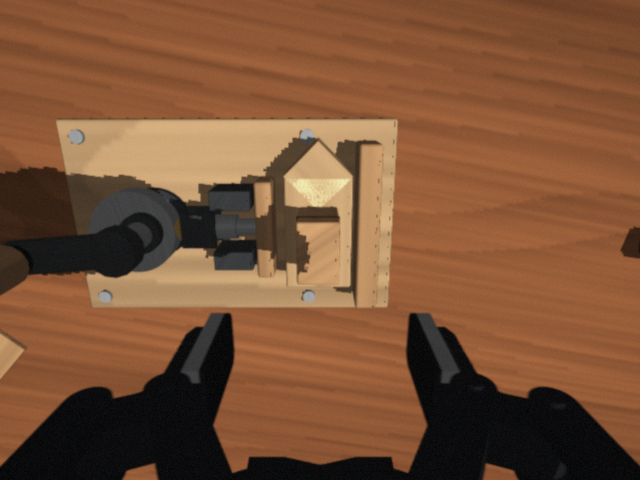

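The boat stands upright and straight in the opening: hull in columns 284-351, jaw face at about 273, fence at 358, cabin in rows 218-283 level with the jaw (182-276). Next I need the cam's direction and the shaft position.

```bash
python3 - <<'E'
from h import *
M=T()
cs=[ray('wrist',*p,12)[:2] for p in[(57,120),(397,120),(388,306),(92,307)]]
TL,TR,BR,BL=cs
c=np.mean(cs,0); ya=(TL-TR+BL-BR); y=ya/np.linalg.norm(ya); print('press centre',c,'yaw',np.arctan2(-y[0],y[1]),[np.linalg.norm(v) for v in(TL-TR,TR-BR,BL-BR)])
sh=np.array([530,123,36.]); print('shaft axis px z36,z89',pix('wrist',sh),pix('wrist',[530,123,89]))
d=ray('wrist',135,229,36)[:2]; print('disc',d,d-sh[:2])
# disc mask top view crop
im=cv2.imread('pics/w5.png')[160:320,0:400]; cv2.imwrite('pics/d.png',cv2.resize(im,None,fx=2,fy=2,interpolation=cv2.INTER_CUBIC))
im=cv2.imread('pics/w1.png')[130:310,110:370]
cv2.imwrite('pics/d.png',cv2.resize(np.vstack([cv2.resize(im,(400,277)),cv2.imread('pics/w5.png')[160:320,0:400]]),None,fx=1.35,fy=1.35))
print(ray('wrist',12,262,140))
E
```

```text
press centre [537.19077218  63.03407634] yaw 0.1887017403704573 [np.float64(237.61296176510325), np.float64(145.25292972211454), np.float64(240.7316204508746)]
shaft axis px z36,z89 [140. 224.] [103. 250.]
disc [525.74442984 126.60140356] [-4.25557016  3.60140356]
[540.55425579 138.41447971 140.        ]
```

View pics/d.png

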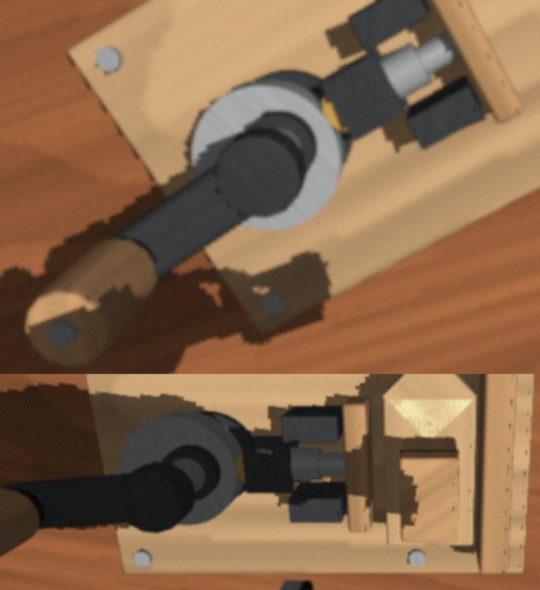

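{"op": "apply_moves", "data": {"deltas": [[[0,0,0],[-0.92,0.04,0],-1],[[0,0,0],[-0.92,0.04,0],-1],[[0,0,0],[-0.92,0.04,0],-1],[[0,0,0],[-0.92,0.04,0],-1],[[0,0,0],[-0.92,0.04,0],-1],[[0,0,0],[0,0,0],-1],[[0,0,0],[0,0,0],-1]]}}

```text
clock: 11.9
tool_pos: [509.2, 180.1, 194.3]
orientation: [3.141, -0.0, -1.382]
wrist_force: [-1.3, -0.3, 0.1]
width: 85.2
```

```bash
python3 - <<'E'
from h import *
s=bot.read_state(); print(s['clock'],s['tool_pos'],s['orientation'],s['width'],s['wrist_force'])
look('wrist','w6'); lm('wrist',['shaft','knob','pin','crank','press'])
E
```

```text
11.9 [509.18908971 180.10596446 194.3186549 ] [ 3.14147194e+00 -4.19292038e-05 -1.38221078e+00] 85.16651295171958 [-1.29147332 -0.25262     0.05097858]
wrist shaft [528.5 123.2 117.4] 0.87
wrist knob [510.7 183.7 115.2] 0.88
wrist pin [509.9 183.6 114.7] 0.7
wrist pin [5.536e+02 5.000e-01 6.650e+01] 0.54
wrist crank [526.5 119.1  -1.1] 0.93
wrist press [5.341e+02 7.100e+01 3.000e-01] 0.88
wrist press [512.9 181.4 111.7] 0.19
```

View pics/w6.png

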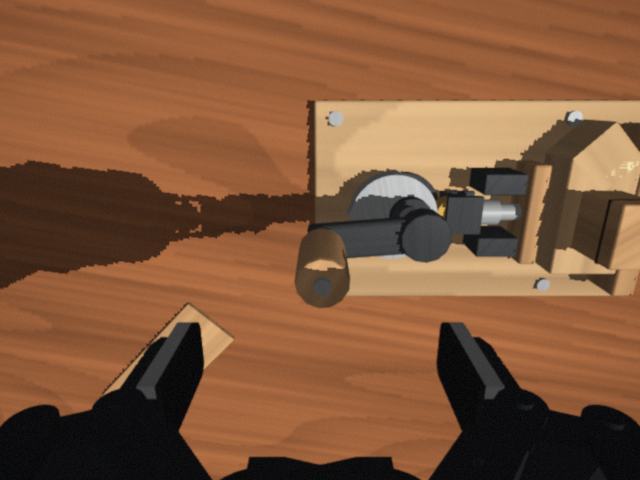

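Knob top centre is at (322,287) and the crank hub top is around (425,238). The hand is nearly over the knob.

```bash
python3 - <<'E'
from h import *
M=T(); g=lambda *p: print(ray('wrist',*p).round(1),(np.linalg.inv(M)@np.append(ray('wrist',*p),1))[:3].round(1))
g(322,287,140); g(425,238,89)
E
```

```text
[512.4 177.6 140. ] [ 1.4 -2.5 54.3]
[529.8 120.8  89. ] [ 60.4  -9.2 105.3]
```

{"op": "apply_moves", "data": {"deltas": [[[0,0,0],[0.02,-0.07,0.5],-1],[[0,0,0],[0,0,0.6],-1],[[0,0,0],[0,0,0.5],-1],[[0,0,0],[0,0,0.17],-1],[[0,0,0],[0,0,0],-1],[[0,0,0],[0,0,0],-1]], "squeeze": 30}}

```text
clock: 12.8
tool_pos: [513.1, 179.2, 124.4]
orientation: [-3.14, 0.0, -1.384]
wrist_force: [0.4, 0.2, 0.5]
width: 84.8
```

{"op": "apply_moves", "data": {"deltas": [[[0,0,0],[0,0,0],0.2],[[0,0,0],[0,0,0],0.3],[[0,0,0],[0,0,0],0.5],[[0,0,0],[0,0,0],0.5],[[0,0,0],[0,0,0],0.6],[[0,0,0],[0,0,0],0.6],[[0,0,0],[0,0,0],0.6]]}}

```text
clock: 13.5
tool_pos: [512.6, 179.4, 123.9]
orientation: [-3.141, 0.0, -1.384]
wrist_force: [-1.3, 0.3, 2.5]
width: 25.3
```

```bash
cat > arc.py <<'E'
# usage: arc.py cx cy cmdx cmdy a_end n r
import sys; from h import *
cx,cy,px,py,a1,n,r=map(float,sys.argv[1:8]); n=int(n)
s=bot.read_state(); p=np.array(s['tool_pos'][:2]); c=np.array([cx,cy])
print('t',round(s['clock'],2),'meas',p.round(1),'ang',np.arctan2(*(p-c)[::-1]).round(3),'r',np.linalg.norm(p-c).round(1),'F',s['wrist_force'].round(1),'w',s['width'].round(1))
yaw=-1.384; ex=np.array([np.cos(yaw),np.sin(yaw)]); ey=np.array([np.sin(yaw),-np.cos(yaw)])
q=np.array([px,py]); a0=np.arctan2(*(q-c)[::-1])
if a0<0.5: a0+=2*np.pi
rows=[]
for a in np.linspace(a0,a1,n+1)[1:]:
    d=c+r*np.array([np.cos(a),np.sin(a)])-q
    t=np.round([d@ex/40,d@ey/40],2); q=q+40*(t[0]*ex+t[1]*ey); rows.append([[0,0,0],[float(t[0]),float(t[1]),0],0.6])
print(rows); print('cmd end',q.round(2))
E
python3 arc.py 529.5 122.5 512.6 179.4 2.3 8 60
```

```text
Traceback (most recent call last):
  File "arc.py", line 5, in <module>
    print('t',round(s['clock'],2),'meas',p.round(1),'ang',np.arctan2(*(p-c)[::-1]).round(3),'r',np.linalg.norm(p-c).round(1),'F',s['wrist_force'].round(1),'w',s['width'].round(1))
                                                                                                                                                               ^^^^^^^^^^^^^^^^
AttributeError: 'float' object has no attribute 'round'
```

```bash
sed -i "s/s\['wrist_force'\].round(1),'w',s\['width'\].round(1)/np.round(s['wrist_force'],1),'w',round(s['width'],1)/" arc.py
python3 arc.py 529.5 122.5 512.6 179.4 2.3 8 60
```

```text
t 13.5 meas [512.6 179.4] ang 1.859 r 59.4 F [-1.3  0.3  2.5] w 25.3
[[[0, 0, 0], [-0.01, 0.08, 0], 0.6], [[0, 0, 0], [0.02, 0.08, 0], 0.6], [[0, 0, 0], [0.02, 0.08, 0], 0.6], [[0, 0, 0], [0.02, 0.08, 0], 0.6], [[0, 0, 0], [0.03, 0.08, 0], 0.6], [[0, 0, 0], [0.03, 0.08, 0], 0.6], [[0, 0, 0], [0.04, 0.07, 0], 0.6], [[0, 0, 0], [0.04, 0.07, 0], 0.6]]
cmd end [489.64 167.33]
```

{"op": "apply_moves", "data": {"deltas": [[[0,0,0],[-0.01,0.08,0],0.6],[[0,0,0],[0.02,0.08,0],0.6],[[0,0,0],[0.02,0.08,0],0.6],[[0,0,0],[0.02,0.08,0],0.6],[[0,0,0],[0.03,0.08,0],0.6],[[0,0,0],[0.03,0.08,0],0.6],[[0,0,0],[0.04,0.07,0],0.6],[[0,0,0],[0.04,0.07,0],0.6]]}}

```text
clock: 14.3
tool_pos: [489.4, 167.2, 123.8]
orientation: [-3.141, 0.0, -1.384]
wrist_force: [0.7, 2.5, 4.3]
width: 25.3
```

```bash
python3 arc.py 529.5 122.5 489.64 167.33 2.8 8 60
```

```text
t 14.3 meas [489.4 167.2] ang 2.302 r 60.1 F [0.7 2.5 4.3] w 25.3
[[[0, 0, 0], [0.05, 0.08, 0], 0.6], [[0, 0, 0], [0.06, 0.08, 0], 0.6], [[0, 0, 0], [0.06, 0.07, 0], 0.6], [[0, 0, 0], [0.06, 0.07, 0], 0.6], [[0, 0, 0], [0.07, 0.06, 0], 0.6], [[0, 0, 0], [0.07, 0.06, 0], 0.6], [[0, 0, 0], [0.08, 0.05, 0], 0.6], [[0, 0, 0], [0.08, 0.05, 0], 0.6]]
cmd end [473.14 142.64]
```

{"op": "apply_moves", "data": {"deltas": [[[0,0,0],[0.05,0.08,0],0.6],[[0,0,0],[0.06,0.08,0],0.6],[[0,0,0],[0.06,0.07,0],0.6],[[0,0,0],[0.06,0.07,0],0.6],[[0,0,0],[0.07,0.06,0],0.6],[[0,0,0],[0.07,0.06,0],0.6],[[0,0,0],[0.08,0.05,0],0.6],[[0,0,0],[0.08,0.05,0],0.6]]}}

```text
clock: 15.1
tool_pos: [472.5, 142.4, 123.8]
orientation: [3.141, 0.0, -1.384]
wrist_force: [-0.9, 2.4, 6.3]
width: 25.7
```

```bash
python3 arc.py 529.5 122.5 473.14 142.64 3.3 8 60
```

```text
t 15.1 meas [472.5 142.4] ang 2.807 r 60.4 F [-0.9  2.4  6.3] w 25.7
[[[0, 0, 0], [0.08, 0.05, 0], 0.6], [[0, 0, 0], [0.09, 0.04, 0], 0.6], [[0, 0, 0], [0.08, 0.03, 0], 0.6], [[0, 0, 0], [0.09, 0.03, 0], 0.6], [[0, 0, 0], [0.09, 0.02, 0], 0.6], [[0, 0, 0], [0.1, 0.02, 0], 0.6], [[0, 0, 0], [0.09, 0.01, 0], 0.6], [[0, 0, 0], [0.09, 0.01, 0], 0.6]]
cmd end [470.16 113.17]
```

{"op": "apply_moves", "data": {"deltas": [[[0,0,0],[0.08,0.05,0],0.6],[[0,0,0],[0.09,0.04,0],0.6],[[0,0,0],[0.08,0.03,0],0.6],[[0,0,0],[0.09,0.03,0],0.6],[[0,0,0],[0.09,0.02,0],0.6],[[0,0,0],[0.1,0.02,0],0.6],[[0,0,0],[0.09,0.01,0],0.6],[[0,0,0],[0.09,0.01,0],0.6]]}}

```text
clock: 15.9
tool_pos: [469.3, 112.6, 123.7]
orientation: [3.141, 0.0, -1.384]
wrist_force: [-1.2, 2.6, 7.2]
width: 25.5
```

```bash
python3 arc.py 529.5 122.5 470.16 113.17 3.75 8 60; python3 - <<'E'
from h import *
look('side'); lm('side',['boat','jaw'])
E
```

```text
t 15.9 meas [469.3 112.6] ang -2.979 r 61.0 F [-1.2  2.6  7.2] w 25.5
[[[0, 0, 0], [0.08, -0.0, 0], 0.6], [[0, 0, 0], [0.09, -0.01, 0], 0.6], [[0, 0, 0], [0.08, -0.01, 0], 0.6], [[0, 0, 0], [0.09, -0.01, 0], 0.6], [[0, 0, 0], [0.08, -0.02, 0], 0.6], [[0, 0, 0], [0.08, -0.02, 0], 0.6], [[0, 0, 0], [0.08, -0.03, 0], 0.6], [[0, 0, 0], [0.08, -0.03, 0], 0.6]]
cmd end [480.17  88.19]
side boat [555.5   4.1  13.2] 0.61
side jaw [ 706.3 -290.5    2.5] 0.36
```

{"op": "apply_moves", "data": {"deltas": [[[0,0,0],[0.08,0,0],0.6],[[0,0,0],[0.09,-0.01,0],0.6],[[0,0,0],[0.08,-0.01,0],0.6],[[0,0,0],[0.09,-0.01,0],0.6],[[0,0,0],[0.08,-0.02,0],0.6],[[0,0,0],[0.08,-0.02,0],0.6],[[0,0,0],[0.08,-0.03,0],0.6],[[0,0,0],[0.08,-0.03,0],0.6]]}}

```text
clock: 16.85
tool_pos: [478.9, 87.8, 123.7]
orientation: [3.14, 0.0, -1.384]
wrist_force: [-3.5, 4.8, 8.7]
width: 25.3
```

```bash
python3 arc.py 529.5 122.5 480.17 88.19 4.15 8 60; python3 - <<'E'
from h import *
look('side'); lm('side',['boat','jaw','knob','pin'])
E
```

```text
t 16.85 meas [478.9  87.8] ang -2.541 r 61.3 F [-3.5  4.8  8.7] w 25.3
[[[0, 0, 0], [0.07, -0.03, 0], 0.6], [[0, 0, 0], [0.06, -0.04, 0], 0.6], [[0, 0, 0], [0.07, -0.04, 0], 0.6], [[0, 0, 0], [0.06, -0.04, 0], 0.6], [[0, 0, 0], [0.06, -0.05, 0], 0.6], [[0, 0, 0], [0.06, -0.04, 0], 0.6], [[0, 0, 0], [0.05, -0.06, 0], 0.6], [[0, 0, 0], [0.05, -0.05, 0], 0.6]]
cmd end [497.49  71.92]
side boat [553.5  -2.8  12.9] 0.91
side knob [477.5  85.5 117.2] 0.7
side pin [477.2  87.8 118.7] 0.85
```

{"op": "apply_moves", "data": {"deltas": [[[0,0,0],[0.07,-0.03,0],0.6],[[0,0,0],[0.06,-0.04,0],0.6],[[0,0,0],[0.07,-0.04,0],0.6],[[0,0,0],[0.06,-0.04,0],0.6],[[0,0,0],[0.06,-0.05,0],0.6],[[0,0,0],[0.06,-0.04,0],0.6]]}}

```text
clock: 17.7
tool_pos: [490.6, 74.8, 123.7]
orientation: [3.139, 0.001, -1.384]
wrist_force: [-4.5, 4.3, 8.5]
width: 25.1
```

```bash
python3 - <<'E'
import numpy as np
yaw=-1.384; ex=np.array([np.cos(yaw),np.sin(yaw)]); ey=np.array([np.sin(yaw),-np.cos(yaw)])
print(np.array([480.17,88.19])+40*(.38*ex-.24*ey))
E
python3 arc.py 529.5 122.5 492.5 75.03 4.32 6 60
```

```text
[492.42582171  75.03724994]
t 17.7 meas [490.6  74.8] ang -2.255 r 61.5 F [-4.5  4.3  8.5] w 25.1
[[[0, 0, 0], [0.05, -0.05, 0], 0.6], [[0, 0, 0], [0.04, -0.05, 0], 0.6], [[0, 0, 0], [0.05, -0.05, 0], 0.6], [[0, 0, 0], [0.04, -0.05, 0], 0.6], [[0, 0, 0], [0.04, -0.05, 0], 0.6], [[0, 0, 0], [0.04, -0.06, 0], 0.6]]
cmd end [506.62  67.11]
```

{"op": "apply_moves", "data": {"deltas": [[[0,0,0],[0.05,-0.05,0],0.6],[[0,0,0],[0.04,-0.05,0],0.6],[[0,0,0],[0.05,-0.05,0],0.6],[[0,0,0],[0.04,-0.05,0],0.6],[[0,0,0],[0.04,-0.05,0],0.6],[[0,0,0],[0.04,-0.06,0],0.6]]}}

```text
clock: 18.3
tool_pos: [503.9, 66.6, 123.7]
orientation: [3.137, 0.0, -1.385]
wrist_force: [-5.8, 5.2, 11.9]
width: 25.2
```

```bash
python3 arc.py 529.5 122.5 506.6 67.1 4.55 5 60
```

```text
t 18.3 meas [503.9  66.6] ang -2.0 r 61.5 F [-5.8  5.2 11.9] w 25.2
[[[0, 0, 0], [0.04, -0.06, 0], 0.6], [[0, 0, 0], [0.03, -0.06, 0], 0.6], [[0, 0, 0], [0.03, -0.06, 0], 0.6], [[0, 0, 0], [0.03, -0.06, 0], 0.6], [[0, 0, 0], [0.02, -0.07, 0], 0.6]]
cmd end [519.9   63.51]
```

```bash
python3 arc.py 529.5 122.5 506.6 67.1 4.55 5 59
```

```text
t 18.3 meas [503.9  66.6] ang -2.0 r 61.5 F [-5.8  5.2 11.9] w 25.2
[[[0, 0, 0], [0.02, -0.07, 0], 0.6], [[0, 0, 0], [0.03, -0.06, 0], 0.6], [[0, 0, 0], [0.03, -0.06, 0], 0.6], [[0, 0, 0], [0.03, -0.06, 0], 0.6], [[0, 0, 0], [0.02, -0.07, 0], 0.6]]
cmd end [520.14  64.37]
```

{"op": "apply_moves", "data": {"deltas": [[[0,0,0],[0.02,-0.07,-0.01],0.6],[[0,0,0],[0.03,-0.06,-0.01],0.6],[[0,0,0],[0.03,-0.06,0],0.6],[[0,0,0],[0.03,-0.06,0],0.6],[[0,0,0],[0.02,-0.07,0],0.6]]}}

```text
clock: 18.8
tool_pos: [514.9, 63.2, 123.6]
orientation: [3.13, -0.0, -1.385]
wrist_force: [-10.6, 3.7, 12.4]
width: 25.1
```

```bash
python3 arc.py 529.5 122.5 520.14 64.37 4.75 4 59;python3 - <<'E'
from h import *
look('side'); lm('side',['boat','jaw','knob','pin'])
E
```

```text
t 18.8 meas [514.9  63.2] ang -1.813 r 61.1 F [-10.6   3.7  12.4] w 25.1
[[[0, 0, 0], [0.03, -0.07, 0], 0.6], [[0, 0, 0], [0.02, -0.07, 0], 0.6], [[0, 0, 0], [0.01, -0.07, 0], 0.6], [[0, 0, 0], [0.01, -0.07, 0], 0.6]]
cmd end [531.67  63.7 ]
side boat [554.3  -1.5  14.3] 0.76
side boat [342.9 288.7   1.8] 0.5
side jaw [509.   66.3 117.9] 0.44
side knob [515.3  61.1 118.4] 0.49
side pin [512.5  64.4 116.2] 0.56
```

{"op": "apply_moves", "data": {"deltas": [[[0,0,0],[0.03,-0.07,-0.01],0.6],[[0,0,0],[0.02,-0.07,-0.01],0.6],[[0,0,0],[0.01,-0.07,0],0.6],[[0,0,0],[0.01,-0.07,0],0.6]]}}

```text
clock: 19.45
tool_pos: [529.5, 62.4, 124.0]
orientation: [3.136, -0.001, -1.385]
wrist_force: [-3.4, -1.2, 1.6]
width: 25.3
```

```bash
python3 arc.py 529.5 122.5 531.67 63.7 4.95 4 59
```

```text
t 19.45 meas [529.5  62.4] ang -1.572 r 60.1 F [-3.4 -1.2  1.6] w 25.3
[[[0, 0, 0], [0.01, -0.07, 0], 0.6], [[0, 0, 0], [0.01, -0.08, 0], 0.6], [[0, 0, 0], [0.0, -0.07, 0], 0.6], [[0, 0, 0], [-0.0, -0.07, 0], 0.6]]
cmd end [543.22  65.07]
```

{"op": "apply_moves", "data": {"deltas": [[[0,0,0],[0.01,-0.05,0],0.6],[[0,0,0],[0,0,0],0.6]]}}

```text
clock: 19.65
tool_pos: [532.5, 62.7, 124.1]
orientation: [3.138, -0.001, -1.385]
wrist_force: [-2.4, -2.8, 0.0]
width: 25.5
```

```bash
python3 arc.py 529.5 122.5 534 63.7 4.95 4 59; python3 - <<'E'
from h import *
look('side'); lm('side',['jaw','knob','pin'])
E
```

```text
t 19.65 meas [532.5  62.7] ang -1.521 r 59.8 F [-2.4 -2.8  0. ] w 25.5
[[[0, 0, 0], [0.01, -0.06, 0], 0.6], [[0, 0, 0], [-0.0, -0.06, 0], 0.6], [[0, 0, 0], [-0.0, -0.06, 0], 0.6], [[0, 0, 0], [-0.0, -0.06, 0], 0.6]]
cmd end [543.51  65.09]
side knob [533.2  59.9 118.7] 0.44
side pin [530.7  64.4 116.4] 0.84
```

{"op": "apply_moves", "data": {"deltas": [[[0,0,0],[0.02,-0.06,0],0.6],[[0,0,0],[0,0,0],0.6]]}}

```text
clock: 20.05
tool_pos: [535.1, 62.9, 124.2]
orientation: [3.139, 0.0, -1.385]
wrist_force: [-3.8, -2.5, -6.3]
width: 25.1
```

{"op": "apply_moves", "data": {"deltas": [[[0,0,0],[0,-0.06,0.01],0.6],[[0,0,0],[0,0,0.01],0.6]]}}

```text
clock: 20.25
tool_pos: [537.6, 63.2, 124.1]
orientation: [3.139, -0.001, -1.384]
wrist_force: [-5.3, -2.1, 0.8]
width: 25.0
```

{"op": "apply_moves", "data": {"deltas": [[[0,0,0],[0,0,0],0.6]]}}

```text
clock: 20.35
tool_pos: [537.5, 63.2, 124.2]
orientation: [3.139, -0.0, -1.384]
wrist_force: [-4.8, -2.5, -1.5]
width: 25.2
```

{"op": "apply_moves", "data": {"deltas": [[[0,0,0],[0,0.06,0],0.6],[[0,0,0],[0,0.06,0],0.6],[[0,0,0],[0,0,0],0.6]]}}

```text
clock: 20.65
tool_pos: [534.5, 63.0, 124.3]
orientation: [-3.139, 0.0, -1.384]
wrist_force: [1.7, -2.3, -7.2]
width: 25.0
```

```bash
python3 - <<'E'
from h import *
s=bot.read_state(); print(s['clock'],s['tool_pos'],s['wrist_force'])
look('wrist','w7'); lm('wrist',['boat','jaw','knob','pin','shaft'])
E
```

```text
20.65 [534.49528406  62.98143117 124.31629279] [ 1.72552216 -2.26388376 -7.21419811]
wrist boat [553.9  -6.   10.1] 0.73
wrist jaw [549.8  23.7   1.9] 0.85
wrist knob [532.2  65.7 113.6] 0.81
wrist knob [553.2  -4.5  12.2] 0.51
wrist pin [536.2  66.7 113.8] 0.68
wrist shaft [529.6 120.7 119.7] 0.63
wrist shaft [532.2  63.5 116.1] 0.58
```

View pics/w7.png

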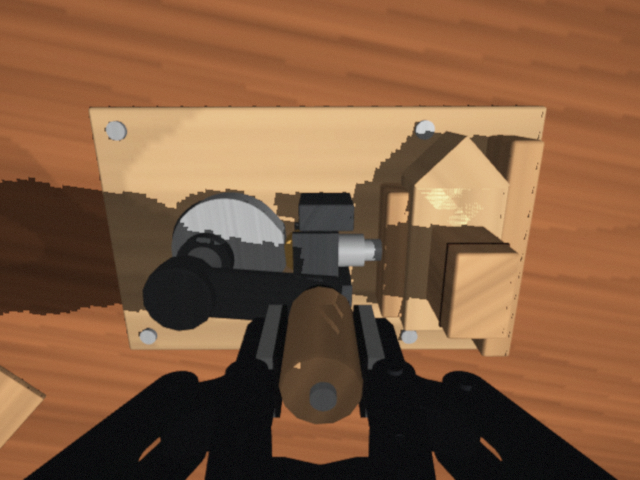

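The boat is against the fence with the jaw closed on it (jaw face ~405, hull edge ~408). The crank points to the bed and the force passed through zero and reversed, so the follower is in the flat. Letting go.

{"op": "apply_moves", "data": {"deltas": [[[0,0,0],[0,0,0],0.2],[[0,0,0],[0,0,0],0],[[0,0,0],[0,0,0],-0.5],[[0,0,0],[0,0,0],-1],[[0,0,0],[0,0,0],-1],[[0,0,0],[0,0,0],-1],[[0,0,0],[0,0,0],-1]]}}

```text
clock: 21.65
tool_pos: [533.6, 62.7, 124.4]
orientation: [-3.142, -0.0, -1.384]
wrist_force: [-0.2, -0.3, -0.1]
width: 85.6
```

{"op": "apply_moves", "data": {"deltas": [[[0,0,0],[0,0,-0.5],-1],[[0,0,0],[0,0,-0.9],-1],[[0,0,0],[0,0,-0.9],-1],[[0,0,0],[0,0,-0.3],-1],[[0,0,0],[0,0,0],-1],[[0,0,0],[0,0,0],-1],[[0,0,0],[0,0,0],-1]]}}

```text
clock: 22.35
tool_pos: [532.6, 62.4, 226.4]
orientation: [3.138, -0.0, -1.384]
wrist_force: [-0.4, -0.6, 0.1]
width: 85.5
```

```bash
python3 - <<'E'
from h import *
s=bot.read_state(); print(s['clock'],s['tool_pos'],s['wrist_force'],s['width'])
look('wrist','w8'); lm('wrist',['boat','cabin','bed','jaw','knob','pin','shaft'])
look('side'); lm('side',['boat','knob','pin'])
E
```

```text
22.35 [532.58553086  62.35710836 226.42675986] [-0.41207968 -0.57736843  0.13408113] 85.50972187090149
wrist boat [552.   -5.1   9.7] 0.92
wrist cabin [552.4  -1.5  66.7] 0.82
wrist bed [552.4  -6.2  68. ] 0.53
wrist jaw [ 5.466e+02  2.300e+01 -3.000e-01] 0.72
wrist knob [533.8  65.1 113.4] 0.56
wrist pin [535.1  64.1 115.6] 0.81
wrist pin [553.1  -3.6   8.6] 0.71
wrist shaft [529.9 125.9 118.7] 0.58
wrist shaft [551.   -5.    8.3] 0.55
side boat [557.   -5.   14.3] 0.89
side knob [537.2  59.8 116.1] 0.69
side pin [532.5  61.2 116.5] 0.84
side pin [342.4 289.3   0.9] 0.42
```

View pics/w8.png

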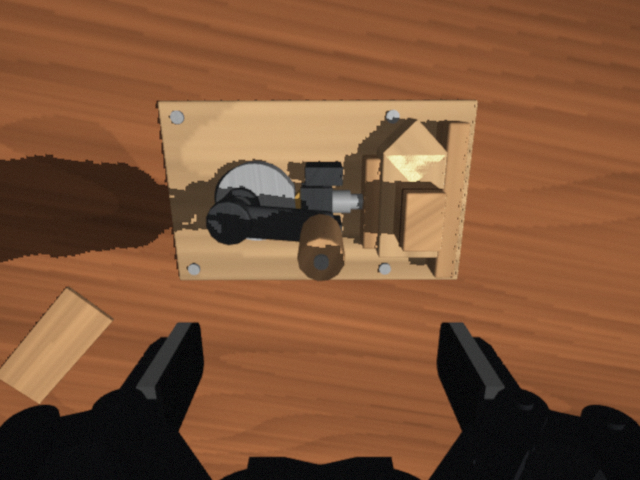

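The crank has stayed put since I released it, with the knob at (320,260) or about (534,64) in world. The jaw is shut on the boat, and the boat is along the fence with its cabin level with the jaw. Handing in.

```bash
python3 -c "
from plant import bot
print(bot.sign_off())"
```

```text
the job is handed in; nothing more can be done
None
```

The boat is clamped upright in the press with its bow toward +x, its side along the fence and its cabin level with the jaw. I handed the job in at about 22.5 s of the 72 s allowed.

- **Placing:** I gripped the boat by its cabin, set it down in the opening about 5 mm off the fence, and let go.
- **Cranking:** I turned the handle about 2.8 rad counter-clockwise. The highest sideways force I read was about 11 N, roughly 3 mm of bush give against the 6 mm limit, though force was only read at the end of each move. The force then faded at the corner, went past the middle of the flat, and reversed when I backed off a few millimetres.
- **After letting go:** The handle stayed where it was for over a second, with the knob at about (534, 64). The networks put the jaw about 28 mm from the boat's centre line instead of the expected 23 mm. That is near their 4 mm error, and the pictures show the jaw closed on the boat.
- **Other checks:** An upward force of up to about 12 N built up on the tool during the climb and vanished on release. I didn't find its cause. I never touched the glue bottle, hammer or deck board.

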